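# Stack the bead tray and snap it home

### The job

Stack the loose bead tray on the base tray: lift it by its carrying bar, feel its four feet into the base tray's corner sockets, then press it down until it is past both spring catches and sits level and flush on all four corner posts, and let go. Work gently: never bang it down or lean on it with more than about three kilos, and leave the other wares on the ledge where they are.

Things in the scene. Friction and masses are not known exactly. Their poses are not given: they have to be found in the camera images.
- tray_bar (a point): Centre of the carrying bar of the loose wooden bead tray, the place to grip. Bar 14 mm thick (x), 120 long (y), 26 high, brown wood; open below it for 45 mm, its end posts 92 mm apart. This point is 77 mm above the tray's underside, over its middle. Axes are the tray's: x across, y along the bar, z up.
- tray: Loose bead tray, 140 (x) x 210 (y) mm, sides 42 high, dark corner posts, about 0.6 kg, bead strings fixed inside. Origin: middle of its underside. Under each corner, at x 55, y 90 mm either way, a square foot 16 mm wide, 24 long, square-ended; it stands on these. A half-round brass bead on each end works the catches. Fits either way round.
- holder_seat (a point): Where the tray's underside comes to lie when home: middle of the base tray's post tops, nominal, 54 mm above the ledge, as if the base tray stood centred in its steel holder. It does not quite: it has up to 4 mm of play each way along x and y (no turning), so its sockets may be that far off this point. z is exact. Axes: holder's, y along the tray's length.
- holder: Steel holder screwed to the ledge, 150 (x) x 220 (y) mm, with corner angles; carries the base tray: 140 x 210 x 50 mm, loaded, slides in its play only if pushed over 10 N. Square socket 18 mm wide, 27 deep in each dark corner post, centres x 55, y 90 mm either way. Steel catch on each y end, 136 mm from the middle, 91 high over the ledge. Origin: middle, on the ledge.
- catch_a (a joint): Spring roller catch on the base tray's +y end: a brass roller, 0 at rest, grows to 3.5 mm as it is pushed out. The tray's brass bead meets both rollers 17.5 mm above home, when the feet are 6.5 mm in; both together then push up with about 14 N (tray weight included) until the bead is past, 9 mm above home, and they spring back to 0 over it.
- catch_b (a joint): The same catch on the base tray's -y end: 0 at rest, up to 3.5 mm (0.0035) while the tray's bead passes its roller.
- dish: Bystander: blue soapstone dish, 110 mm across, 35 high. Origin under its middle.
- bell: Bystander: chrome counter bell, 80 mm across, 59 high. Origin under its middle.
- lamp_base: Bystander: tin lamp base, 110 mm across, 78 high. Origin under its middle.
- abacus: Bystander: abacus lying flat, 200 (x) x 130 (y) x 16 mm. Origin under its middle.
- pot: Bystander: terracotta pot with two pencils fixed in it, 76 mm across, 90 high (190 with the pencils). Origin under its middle.
- spin_top: Bystander: wooden spinning top lying on its side, 45 mm across, 56 long. Origin near its middle, on the ledge.
- stand: Bystander, fixed: slotted oak stand, 200 (x) x 150 (y) mm, with five abaci upright in its grooves, 225 mm high. Origin under its middle.

How it is judged (in metres and radians):
On the way, in this order (a step that is already met when the one before it is completed fails the run):
1. the tray hangs clear of the ledge, over the base tray (z of tray in the frame of holder_seat above 0.026 m and horizontal distance between tray and holder_seat below 0.05 m), for 0.1 s.
2. its feet have dropped into the sockets (z of tray in the frame of holder_seat below 0.0205 m and horizontal distance between tray and holder_seat below 0.009 m), for 0.1 s.
At the end, for the whole second after the job is handed in: the tray lies at rest, level and flush on the base tray's four posts, within 2 mm of fully down, all four feet in their sockets, both catches sprung back over it, and nothing holds it (z of tray in the frame of holder_seat below 0.002 m and horizontal distance between tray and holder_seat below 0.009 m and angle between the y axis of tray and the y axis of holder, either way round below 0.04 rad and angle between tray's own z axis and vertical below 0.015 rad and value of joint each of catch_a, catch_b below 0.001 m and linear speed of tray below 0.01 m/s); the robot touches nothing.
It fails at once if the tray is banged or forced on the base tray (over 40 N between them) (contact force between tray and holder above 40 N).
It fails at once if another ware on the ledge is pushed aside by more than 20 mm (distance of any of dish, bell, lamp_base, abacus, pot, spin_top from where it was at the start of the episode above 0.02 m).
It also fails if it takes over 72 s, if anything falls off the work surface, if the arm or the gripper's body presses on something with over 40 N, if the wrist force passes 120 N, or if a joint passes its speed limit or range.

### The arm

A 6-joint arm with a two-finger parallel gripper is mounted at the origin on the work surface. World frame = base frame: x ahead of the robot, y to its left, z up, the work surface at z = 0. Lengths are in m, angles in degrees, forces in N, time in s.
With the tool pointing down it reaches from about 0.4 to 0.825 m from the base axis. Payload 7 kg.
Tool frame: the origin (TCP) lies at the very end of the fingers, on their centre line; the grasp point (between the pads) lies 19 mm behind it (ctrl.grip_depth is the z of the grasp point in the tool frame, in m); z points along the fingers, y is the direction in which the jaws open and shut (so a half turn about z gives the same grasp; the last joint's range is limited). The gripper opens to 88 mm and grips with 3 to 60 N. Pads are 19 mm wide; open, the fingers measure 130 mm over their backs; the gripper's body (78 mm by 193 mm) begins 47 mm behind the grasp point.
Start: joints at [85.262, 20.546, 0.682, 0, -70.136, -16.507], TCP at [0.245, 0.629, 0.227] pointing down, gripper open.
Joint ranges: [-176.03, 176.03], [-82.01, 121.73], [-58.28, 71.71], [-173.87, 95.51], [-174.79, -0.11], [-173.66, 173.66]. Speed limits (degrees/s): [136.94, 136.94, 172.46, 180, 180, 180].

### API

Orientations are given as [roll, pitch, yaw] about the fixed x, y, z axes, in that order (R = Rz(yaw) Ry(pitch) Rx(roll)).
In Python, from plant import telemetry, snapshot, job, models, ctrl gives the robot as it stands.
- The arm moves only by the tool jog_arm, never from a script. Its argument "targets" is text: rows parted by semicolons, each of 7 numbers parted by spaces: the shift along the tool's x, y, z in m, then the turn, a rotation vector about the tool's x, y, z in degrees, then the gripper command: -1 is shut, 1 is fully open, values between are in proportion. A call has exactly 8 rows; each row is the pose to reach, as a shift and turn from the pose measured when the call began, along the tool's axes at that moment; what a row does not reach only later rows make up. A row lasts 1/8 s, in which the tool goes at most 62.5 mm and 10.7 degrees, less where a joint would pass 70% of its speed; a pose out of reach is approached as far as the arm can. A call with a gripper value outside its range is refused whole. The fingers move at their own pace and stop on an object; the grip force is fixed at half the most. Time passes only in rows, so rows that repeat a pose let the fingers close, or fill a call up. It gives the time, the measured TCP pose, the force and the opening at its end, in the units of the state.
- telemetry.get_obs(): the state, without advancing time (a new reading comes with each control period).
- snapshot(name): name is "scene" or "top"; returns a dict with "img" (384x512x3 uint8, red, green, blue), "range_z" (384x512 float32, m along the optical axis (not along the pixel's ray), 0 where there is no reading), "intrinsics" (3x3 intrinsics, pixels), "k1" (the pictures are not rectified: a ray, as slopes to the right and down, at radius r is drawn at 1 + k1 r^2 times it, then the intrinsics apply), "R" (3x3) and "t" (3): a world point X has camera coordinates R X + t. Camera axes: x right, y down, z forward; pixel columns grow to the right and rows downward; lengths in m; the calibration is good to about 2 mm. A picture is of the moment at which its call begins.
- job.close_job(): hands the job in, once; it reports no verdict.
Trained networks look in a picture, given as the dict that the camera call returned (one of the last four; its "shot" number tells which), for a name from the list of things; names that differ only in an ending like _2 or _b are one class to them, and where a whole thing is asked for, a point or a joint stands for the part that bears it (a point fixed in the world has none). Each returns a list of dicts, best first, with "conf" (0 to 1); they miss things now and then, are a little off and sometimes report something else, mostly with a low value. They report only what shows in the picture. A call takes as long as a camera call.
- models.cut_out(name, picture): "region" (384x512 bool, what is visible of it) and "uv" ([column, row] in pixels, amid what is visible of it).
- models.spot_point(name, picture): "uv" ([column, row] in pixels: a listed point, or the origin of a listed thing).
The state is a dict: "clock": time; "joint_pos": joint angles; "qvel": joint speeds; "tau": joint torques, N m; "tool_pos": TCP position; "orientation": TCP orientation; "force": force on the tool from outside, world axes, zero at the start; "moment": the same for the moment, N m; "opening": finger opening in m.
Only numpy, scipy, OpenCV 4.12 (cv2) and the standard library are available. Lean on these libraries where they do the work, as an engineer would, in place of code of your own. Each camera call takes 0.05 s, during which the arm holds its last target.

## Working session

There is one attempt and no reset: what is moved stays moved. The work goes in short steps, Python scripts to look and compute and a tool call to move; the robot and the scene stay as the last step left them, time stands still between calls to the robot, and variables do not carry over. Pictures are saved under pics/ and viewed, and the job is handed in when it is done.

Besides the shell and the picture viewer there is one more tool, called after "Request:" as name(argument=value, ...) on one line, values as JSON. jog_arm: Moves the arm, as the interface text tells. Its arguments: {"type":"object","properties":{"targets":{"type":"string"}},"required":["targets"]}

```bash
ls; mkdir -p pics; cat > h.py <<'E'
import numpy as np, cv2
from plant import telemetry, snapshot, job, models, ctrl
def save(n,im): cv2.imwrite('pics/'+n+'.png',im[:,:,::-1])
def deproj(p,uv,z):
    K=p['intrinsics'];k=p['k1'];d=np.array([(uv[0]-K[0,2])/K[0,0],(uv[1]-K[1,2])/K[1,1]])
    u=d.copy()
    for _ in range(20): u=d/(1+k*(u@u))
    return p['R'].T@(np.array([u[0],u[1],1])*z-p['t'])
def ray(p,uv):
    c=-p['R'].T@p['t']; X=deproj(p,uv,1.0); return c,X-c
def atz(p,uv,z):
    c,d=ray(p,uv); return c+d*(z-c[2])/d[2]
def cloud(p):
    K=p['intrinsics'];k=p['k1'];v,u=np.mgrid[0:384,0:512]
    d=np.stack([(u-K[0,2])/K[0,0],(v-K[1,2])/K[1,1]],-1);w=d.copy()
    for _ in range(20): w=d/(1+k*(w**2).sum(-1,keepdims=True))
    z=p['range_z'][...,None]
    return (np.concatenate([w*z,z],-1)-p['t'])@p['R'], p['range_z']>0
def proj(p,X):
    c=p['R']@np.array(X)+p['t'];s=c[:2]/c[2];s=s*(1+p['k1']*(s@s));K=p['intrinsics']
    return np.array([s[0]*K[0,0]+K[0,2],s[1]*K[1,1]+K[1,2]])
E
python3 - <<'E'
from h import *
print(telemetry.get_obs())
for n in('scene','top'):
    p=snapshot(n);save(n+'0',p['img'])
    print(n,(-p['R'].T@p['t']).round(3))
    for t in['tray_bar','tray','holder_seat','holder','catch_a','dish','bell','lamp_base','abacus','pot','spin_top','stand']:
        r=models.spot_point(t,p)
        for q in r[:2]:
            u=np.array(q['uv']).round(1); z=p['range_z'][int(np.clip(u[1],0,383)),int(np.clip(u[0],0,511))]
            print(t,round(q['conf'],2),u,deproj(p,u,z).round(3))
E
```

```text
pics
{'clock': 0.0, 'joint_pos': array([ 8.52602491e+01,  2.05906041e+01,  6.32440694e-01, -2.14048560e-02,
       -7.01349884e+01, -1.65072671e+01]), 'qvel': array([-0.05415125,  0.0369002 , -0.00678407,  0.01983214,  0.02377194,
       -0.07983512]), 'tau': array([-1.44530886e-04, -5.82714021e+01,  2.93043727e+01,  6.99717969e+00,
        6.93194437e-03, -1.75071955e-04]), 'tool_pos': array([0.24444798, 0.62864473, 0.2256179 ]), 'orientation': array([ 1.79904970e+02, -7.17815074e-03, -2.12543020e+01]), 'force': array([ 0.44405414,  0.04612628, -0.57886258]), 'moment': array([-0.04721602,  0.00387751,  0.03973226]), 'opening': 0.08791291322821171}
scene [1.269 1.219 1.036]
tray_bar 0.85 [308.6 219.1] [0.504 0.239 0.11 ]
tray 0.98 [309.5 238.1] [0.502 0.247 0.034]
tray 0.25 [207.3 150.9] [ 0.525 -0.502  0.035]
holder_seat 0.65 [254.7 275.7] [0.753 0.307 0.035]
holder_seat 0.63 [245.8 181.1] [ 0.492 -0.207  0.018]
holder 0.71 [247.2 189.1] [ 0.516 -0.153  0.017]
holder 0.64 [236.8 156.7] [ 0.42  -0.416  0.013]Traceback (most recent call last):
  File "<stdin>", line 7, in <module>
ValueError: it knows: abacus, bell, dish, holder, holder_seat, lamp_base, pot, spin_top, stand, tray, tray_bar
```

```bash

python3 - <<'E'
from h import *
for n in('top','scene'):
    p=snapshot(n);save(n+'1',p['img'])
    np.savez(n+'1.npz',**p)
    print(n,(-p['R'].T@p['t']).round(3))
    for t in['tray_bar','tray','holder_seat','holder','dish','bell','lamp_base','abacus','pot','spin_top','stand']:
        r=models.spot_point(t,p)
        for q in r[:2]:
            u=np.array(q['uv']).round(1); z=p['range_z'][int(np.clip(u[1],0,383)),int(np.clip(u[0],0,511))]
            print(t,round(q['conf'],2),u,deproj(p,u,z).round(3))
E
```

```text
top [ 2.370e-01 -1.000e-03  1.794e+00]
tray_bar 0.66 [201.  219.9] [0.52  0.256 0.041]
tray_bar 0.57 [300.7 222.6] [ 0.508 -0.153  0.02 ]
tray 0.92 [206.3 224.8] [0.49  0.226 0.101]
tray 0.46 [204.6 171.4] [0.721 0.243 0.057]
holder_seat 0.91 [301.9 220.1] [ 0.517 -0.158  0.03 ]
holder 0.67 [300.1 223.1] [ 0.506 -0.151  0.015]
dish 0.72 [264.3 168.6] [ 0.744 -0.005  0.01 ]
bell 0.73 [314.1 164. ] [ 0.755 -0.215  0.033]
lamp_base 0.9 [205.5 173. ] [0.714 0.239 0.057]
lamp_base 0.61 [301.3 220.3] [ 0.516 -0.155  0.029]
abacus 0.86 [132.2 222.6] [ 0.519  0.55  -0.004]
pot 0.58 [368.1 245.4] [ 0.405 -0.411  0.085]
pot 0.47 [167.1 183.8] [0.676 0.402 0.031]
spin_top 0.49 [170.5 184.9] [ 0.679  0.395 -0.001]
stand 0.72 [398.3 224.2] [ 0.47  -0.497  0.207]
scene [1.269 1.219 1.036]
tray_bar 0.59 [309.7 220.2] [0.501 0.242 0.107]
tray 0.86 [309.4 236.7] [0.497 0.24  0.033]
holder_seat 0.67 [248. 181.] [ 0.493 -0.186  0.03 ]
holder 0.94 [245.4 192.3] [ 0.54  -0.125  0.026]
dish 0.97 [213.9 230.8] [0.747 0.01  0.01 ]
bell 0.65 [184.7 199.9] [ 0.768 -0.199  0.03 ]
lamp_base 0.66 [252.2 273.9] [0.759 0.303 0.043]
abacus 0.7 [366.4 303.6] [0.525 0.566 0.015]
pot 0.93 [236.6 158.5] [ 0.494 -0.276  0.093]
spin_top 0.64 [294.3 294.4] [0.685 0.424 0.019]
stand 0.58 [208.8 148.9] [ 0.527 -0.479  0.056]
```

View pics/scene0.png

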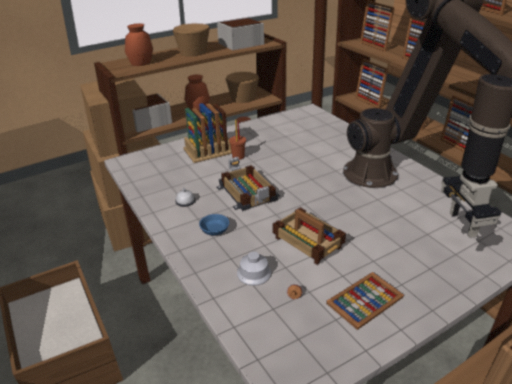

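View pics/top1.png

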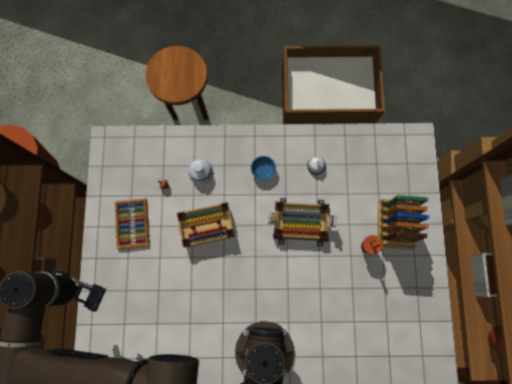

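```bash

python3 - <<'E'
from h import *
P={n:dict(np.load(n+'1.npz')) for n in('top','scene')}
def crop(n,c,w=45,h=34,s=8):
    im=P[n]['img'][c[1]-h:c[1]+h,c[0]-w:c[0]+w]; return cv2.resize(im,None,fx=s,fy=s,interpolation=cv2.INTER_CUBIC)
save('c_tray',crop('top',(206,225))); save('c_hold',crop('top',(302,221)))
save('c_stray',crop('scene',(309,236))); save('c_shold',crop('scene',(247,187)))
C,ok=cloud(P['top'])
for nm,(x,y) in dict(tray=(.50,.24),hold=(.515,-.155)).items():
    m=ok&(abs(C[...,0]-x)<.16)&(abs(C[...,1]-y)<.17)&(C[...,2]>.005)&(C[...,2]<.2)
    Q=C[m]; print(nm,len(Q),Q.min(0).round(3),Q.max(0).round(3))
    for a,b in((.005,.03),(.03,.06),(.06,.085),(.085,.12)):
        q=Q[(Q[:,2]>a)&(Q[:,2]<b)]
        if len(q)>3: print(a,b,len(q),q.mean(0).round(3),np.median(q[:,2]).round(4),cv2.minAreaRect(q[:,:2].astype(np.float32)))
E
```

```text
tray 2171 [0.34  0.073 0.005] [0.659 0.409 0.123]
0.005 0.03 493 [0.498 0.249 0.015] 0.0085 ((0.4993472993373871, 0.24127709865570068), (0.33587947487831116, 0.31831154227256775), 89.92491912841797)
0.03 0.06 1331 [0.498 0.235 0.043] 0.0422 ((0.4989246129989624, 0.23443949222564697), (0.14280617237091064, 0.22288575768470764), 11.99099349975586)
0.06 0.085 210 [0.499 0.239 0.064] 0.0634 ((0.49818119406700134, 0.2348523885011673), (0.13991686701774597, 0.21030659973621368), 11.73964786529541)
0.085 0.12 135 [0.497 0.234 0.109] 0.111 ((0.49868959188461304, 0.23467311263084412), (0.015286676585674286, 0.12046478688716888), 11.75413703918457)
hold 2278 [ 0.356 -0.323  0.005] [0.674 0.015 0.103]
0.005 0.03 1558 [ 0.512 -0.153  0.016] 0.0151 ((0.5147950649261475, -0.15329857170581818), (0.31787994503974915, 0.3359067738056183), 0.5090557932853699)
0.03 0.06 584 [ 0.513 -0.161  0.044] 0.045 ((0.512812614440918, -0.16170336306095123), (0.257072389125824, 0.14219912886619568), 86.37841796875)
0.06 0.085 83 [ 0.511 -0.173  0.077] 0.0781 ((0.5072607398033142, -0.15450413525104523), (0.2661201059818268, 0.10653649270534515), 75.39569854736328)
0.085 0.12 53 [ 0.516 -0.129  0.09 ] 0.0892 ((0.5131551027297974, -0.15468829870224), (0.268204003572464, 0.04132932797074318), 86.63591766357422)
```

View pics/c_tray.png

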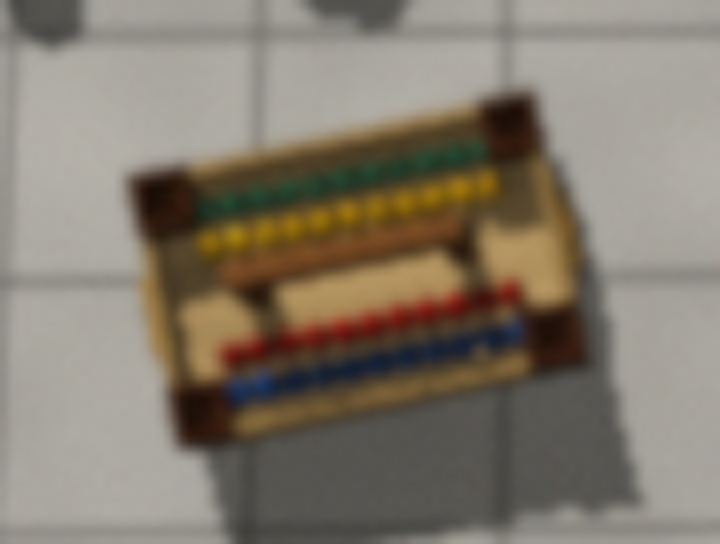

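View pics/c_hold.png

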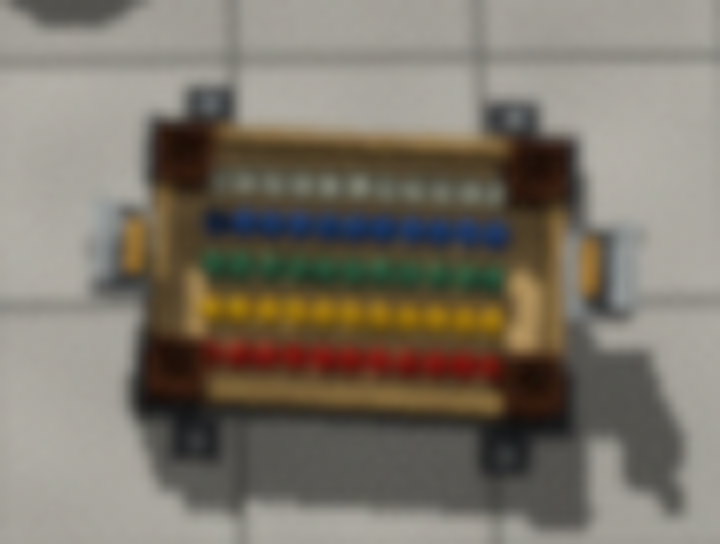

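View pics/c_stray.png

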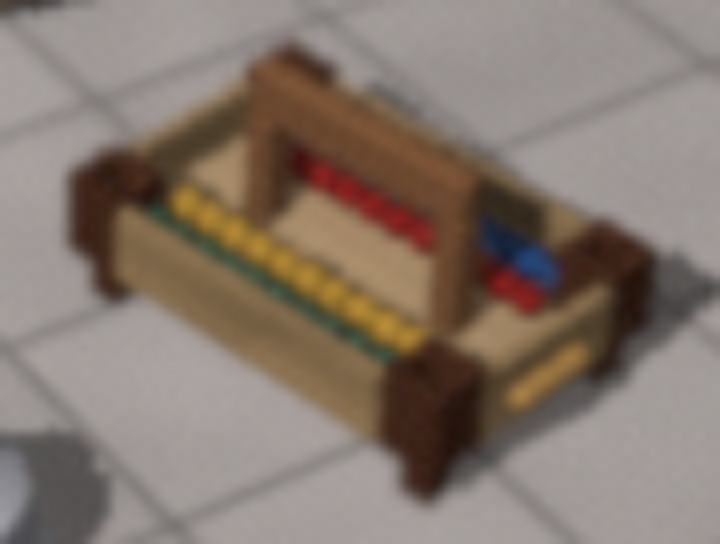

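View pics/c_shold.png

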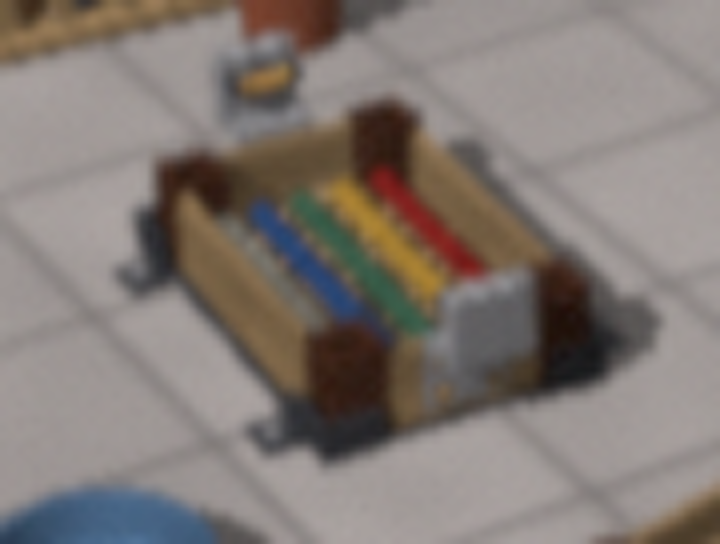

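```bash
cat >> h.py <<'E'
from scipy.spatial.transform import Rotation as Ro
def go(pos,yaw,roll=180,pitch=0):
    o=telemetry.get_obs();R=Ro.from_euler('xyz',o['orientation'],degrees=True);T=Ro.from_euler('xyz',[roll,pitch,yaw],degrees=True)
    print('t',o['clock'].__round__(2),'tcp',o['tool_pos'].round(4),'rpy',o['orientation'].round(2),'F',o['force'].round(2),'M',o['moment'].round(2),'open',round(o['opening'],4),'q',o['joint_pos'].round(1))
    print('shift',R.inv().apply(np.array(pos)-o['tool_pos']).round(4),'turn',(R.inv()*T).as_rotvec(degrees=True).round(2))
E
python3 - <<'E'
from h import *
go([.4987,.2347,.20],-78.25)
p=dict(np.load('top1.npz')); C,ok=cloud(p)
def q(c,yaw,lo,hi,hx,hy):
    a=np.radians(yaw);R=np.array([[np.cos(a),-np.sin(a)],[np.sin(a),np.cos(a)]])
    L=(C[...,:2]-c)@R
    m=ok&(abs(L[...,0])<hx)&(abs(L[...,1])<hy)&(C[...,2]>lo)&(C[...,2]<hi)
    return m
m=q([.513,-.155],-3.4,.045,.062,.085,.12);print(cv2.minAreaRect(C[m][:,:2].astype(np.float32)),m.sum())
dark=(p['img'].astype(int).sum(2)<200)
for nm,mm in(('base',m&dark),('tray',q([.4987,.2347],11.75,.057,.075,.085,.12)&dark)):
    Q=C[mm];print(nm,len(Q),np.median(Q[:,2]),cv2.minAreaRect(Q[:,:2].astype(np.float32)))
# catches: z 0.075-0.1
m=q([.513,-.155],-3.4,.07,.1,.05,.16);Q=C[m]
for s in(1,-1):
    r=Q[(Q[:,1]+.155)*s>0];print(len(r),r.mean(0),r.min(0),r.max(0))
E
```

```text
t 1.45 tcp [0.2446 0.6291 0.2266] rpy [-180.      0.    -21.25] F [-0.1  -0.52 -0.09] M [-0.05  0.    0.07] open 0.0876 q [ 85.3  20.5   0.7  -0.  -70.1 -16.5]
shift [0.3798 0.2755 0.0266] turn [ 0.  0. 57.]
((0.512592077255249, -0.15574470162391663), (0.23741145431995392, 0.1417643427848816), 85.89568328857422) 272
base 146 0.051488197363684256 ((0.5127483010292053, -0.15356740355491638), (0.2134188860654831, 0.1417643427848816), 85.89568328857422)
tray 147 0.06339017709342556 ((0.498181015253067, 0.23338888585567474), (0.1387990415096283, 0.20699270069599152), 12.03966999053955)
59 [ 0.51965026 -0.03263763  0.08400577] [ 0.49943897 -0.04613636  0.07191879] [ 0.54165331 -0.02152562  0.09546684]
67 [ 0.50566808 -0.27802715  0.08184326] [ 0.48353894 -0.28968485  0.07087777] [ 0.52756151 -0.26426709  0.09610537]
```

Request:
jog_arm(targets="0.04 0.03 0 0 0 7 1; 0.09 0.065 0 0 0 15 1; 0.14 0.10 0 0 0 23 1; 0.19 0.138 0 0 0 32 1; 0.24 0.174 0 0 0 41 1; 0.29 0.21 0 0 0 49 1; 0.34 0.247 0.01 0 0 57 1; 0.38 0.2755 0.0266 0 0 57 1")

```text
clock: 2.45
tool_pos: [0.5002, 0.2329, 0.2006]
orientation: [-179.9, 0.1, -78.4]
force: [0.9, 1.2, -0.9]
opening: 0.088
```

```bash

python3 - <<'E'
from h import *
p=snapshot('scene');save('s2',p['img'][130:320,180:450].repeat(2,0).repeat(2,1))
go([.4987,.2347,.082],-78.25)
E
```

```text
t 2.5 tcp [0.5006 0.2287 0.1977] rpy [ 1.7987e+02 -9.0000e-02 -7.8410e+01] F [ 0.9  -2.47 -1.27] M [-0.49 -0.14 -0.03] open 0.0875 q [ 45.   10.2 -17.5   0.  -62.5 -33.4]
shift [-0.0065  0.0004  0.1157] turn [ 0.13 -0.09 -0.16]
```

View pics/s2.png

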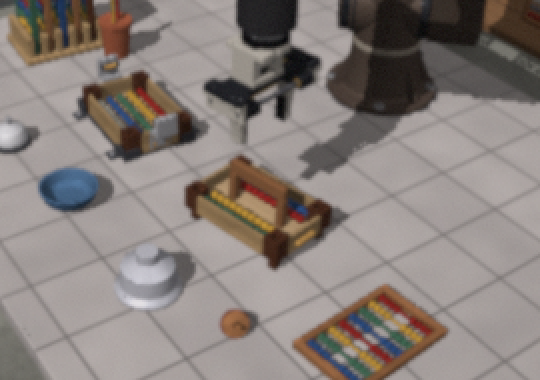

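Request:
jog_arm(targets="-0.006 0.0005 0 0 0 0 1; -0.006 0.0005 0 0 0 0 1; -0.006 0.0005 0.03 0 0 0 1; -0.006 0.0005 0.06 0 0 0 1; -0.006 0.0005 0.08 0 0 0 1; -0.006 0.0005 0.08 0 0 0 1; -0.006 0.0005 0.08 0 0 0 1; -0.006 0.0005 0.08 0 0 0 1")

```text
clock: 3.5
tool_pos: [0.4992, 0.2352, 0.1189]
orientation: [180.0, -0.0, -78.4]
force: [1.1, -0.5, 0.7]
opening: 0.0878
```

```bash

python3 - <<'E'
from h import *
p=snapshot('scene');u=p['img'][180:280,260:360];save('s3',cv2.resize(u,None,fx=6,fy=6,interpolation=cv2.INTER_CUBIC))
go([.4987,.2347,.082],-78.25)
E
```

```text
t 3.55 tcp [0.4992 0.235  0.1188] rpy [ 1.7996e+02 -4.0000e-02 -7.8390e+01] F [ 0.58 -0.48 -0.04] M [ 0.09 -0.04  0.  ] open 0.0876 q [ 45.6  14.6 -23.3   0.  -52.2 -34. ]
shift [0.0001 0.0005 0.0368] turn [ 0.04 -0.04 -0.14]
```

View pics/s3.png

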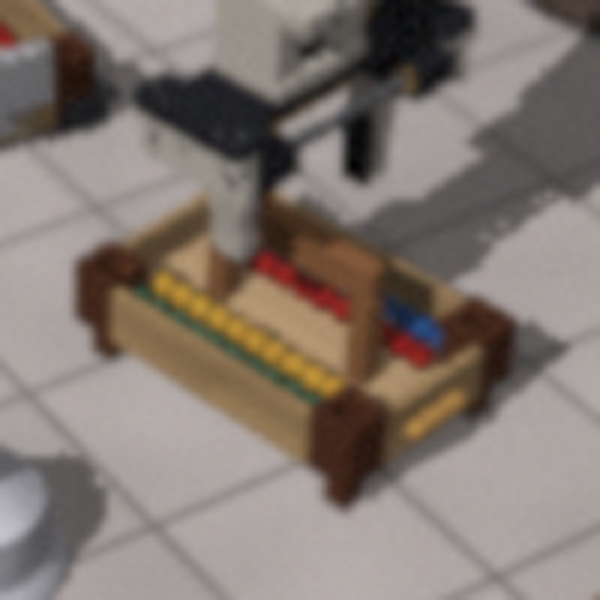

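Request:
jog_arm(targets="0 0.0005 0.015 0 0 0 1; 0 0.0005 0.03 0 0 0 1; 0 0.0005 0.037 0 0 0 1; 0 0.0005 0.037 0 0 0 1; 0 0.0005 0.037 0 0 0 -1; 0 0.0005 0.037 0 0 0 -1; 0 0.0005 0.037 0 0 0 -1; 0 0.0005 0.037 0 0 0 -1")

```text
clock: 4.55
tool_pos: [0.4987, 0.2349, 0.082]
orientation: [180.0, -0.0, -78.4]
force: [-0.0, -0.6, 0.0]
opening: 0.0534
```

```bash

python3 - <<'E'
from h import *
p=snapshot('scene');u=p['img'][180:280,260:360];save('s4',cv2.resize(u,None,fx=6,fy=6,interpolation=cv2.INTER_CUBIC))
go([.4987,.2347,.082],-78.25)
E
```

```text
t 4.6 tcp [0.4987 0.2349 0.0819] rpy [ 1.7998e+02 -3.0000e-02 -7.8390e+01] F [ 0.51  0.62 -0.52] M [ 0.08 -0.03  0.02] open 0.0491 q [ 45.6  17.  -25.6   0.  -47.4 -34. ]
shift [ 0.0002  0.     -0.0001] turn [ 0.02 -0.03 -0.14]
```

View pics/s4.png

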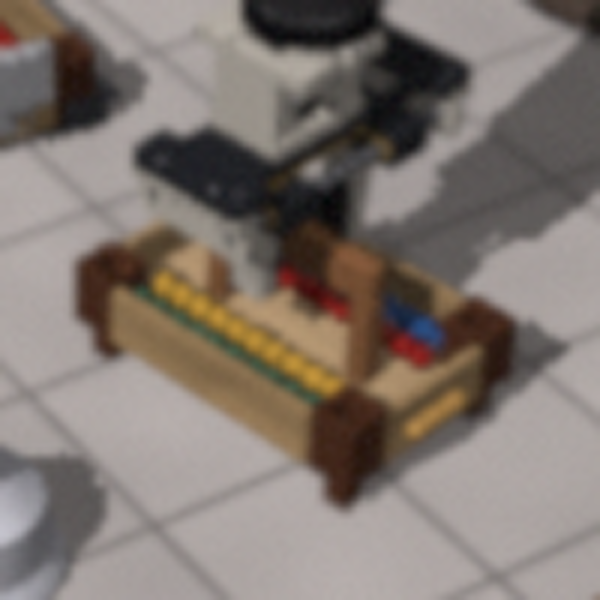

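Fingers straddle the bar (around 270,260 in the crop) and are closing. I keep closing.

Request:
jog_arm(targets="0 0 0 0 0 0 -1; 0 0 0 0 0 0 -1; 0 0 0 0 0 0 -1; 0 0 0 0 0 0 -1; 0 0 0 0 0 0 -1; 0 0 0 0 0 0 -1; 0 0 0 0 0 0 -1; 0 0 0 0 0 0 -1")

```text
clock: 5.6
tool_pos: [0.4989, 0.2351, 0.0821]
orientation: [-180.0, -0.0, -78.4]
force: [3.7, 0.9, -1.1]
opening: 0.0136
```

```bash

python3 - <<'E'
from h import *
go([.4987,.2347,.182],-78.25)
E
```

```text
t 5.6 tcp [0.4989 0.2351 0.0821] rpy [-1.800e+02 -1.000e-02 -7.838e+01] F [ 3.74  0.92 -1.14] M [ 0.39 -1.36 -0.04] open 0.0136 q [ 45.6  17.  -25.6   0.  -47.4 -34. ]
shift [ 0.0003  0.0003 -0.0999] turn [-0.   -0.01 -0.13]
```

Request:
jog_arm(targets="0 0 -0.01 0 0 0 -1; 0 0 -0.03 0 0 0 -1; 0 0 -0.06 0 0 0 -1; 0 0 -0.09 0 0 0 -1; 0 0 -0.12 0 0 0 -1; 0 0 -0.15 0 0 0 -1; 0 0 -0.165 0 0 0 -1; 0 0 -0.165 0 0 0 -1")

```text
clock: 6.6
tool_pos: [0.4984, 0.2351, 0.2472]
orientation: [180.0, 0.0, -78.4]
force: [-0.1, 0.5, -7.1]
opening: 0.0137
```

```bash

python3 - <<'E'
from h import *
p=snapshot('scene');u=p['img'][120:280,210:420];save('s5',cv2.resize(u,None,fx=3.5,fy=3.5,interpolation=cv2.INTER_CUBIC))
go([.5127,-.1545,.245],-93.4)
E
```

```text
t 6.65 tcp [0.498  0.2348 0.246 ] rpy [ 1.799e+02 -2.000e-02 -7.840e+01] F [ 0.23  0.03 -7.81] M [ 0.02  0.01 -0.02] open 0.0139 q [ 45.6   8.2 -13.3  -0.  -68.6 -34. ]
shift [0.3843 0.0639 0.0013] turn [ 0.1  -0.03 15.  ]
```

View pics/s5.png

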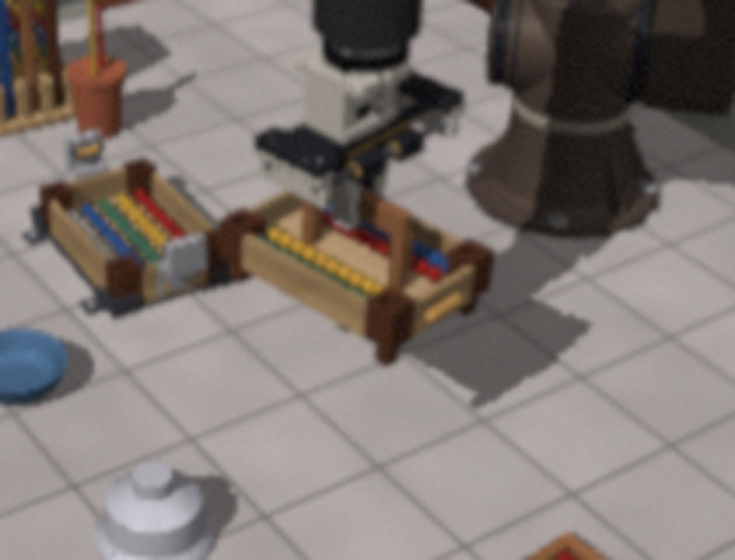

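```bash

python3 - <<'E'
from h import *
for n in('top','scene'):
    I=[];Z=[]
    for i in range(6):
        p=snapshot(n);I.append(p['img'].astype(float));Z.append(p['range_z'])
    Z=np.array(Z);p=dict(p);p['img']=np.mean(I,0);print(n,Z.std(0)[Z.min(0)>0].mean())
    p['range_z']=np.where(Z.min(0)>0,np.median(Z,0),0)
    np.savez(n+'A.npz',**p)
    c=(302,221) if n=='top' else (247,187)
    u=p['img'][c[1]-30:c[1]+30,c[0]-38:c[0]+38];save('A'+n,cv2.resize(u,None,fx=10,fy=9.9,interpolation=cv2.INTER_CUBIC))
p=dict(np.load('topA.npz'));C,ok=cloud(p)
print('ledge z',np.median(C[...,2][ok&(abs(C[...,0]-.6)<.03)&(abs(C[...,1]+.05)<.2)]))
# height profile along local axes
c=np.array([.5127,-.1545])
for yaw in(-3.3,):
    a=np.radians(yaw);R=np.array([[np.cos(a),-np.sin(a)],[np.sin(a),np.cos(a)]])
    L=(C[...,:2]-c)@R
    for sy in(1,-1):
      m=ok&(abs(L[...,1]*sy-.09)<.022)&(abs(L[...,0])<.1)
      for lo in np.arange(-.1,.1,.004):
        k=m&(L[...,0]>=lo)&(L[...,0]<lo+.004)
        if k.sum() and (lo<-.05 or lo>.05): print(sy,round(lo+.002,3),k.sum(),C[k][:,2].mean().round(3),end=' | ')
      print()
E
```

```text
top 0.0055426704
scene 0.0060885064
ledge z -0.0012930676425778392
1 -0.098 9 -0.002 | 1 -0.094 11 -0.001 | 1 -0.09 11 -0.0 | 1 -0.086 10 0.0 | 1 -0.082 10 -0.001 | 1 -0.078 19 0.005 | 1 -0.074 11 0.016 | 1 -0.07 18 0.029 | 1 -0.066 11 0.046 | 1 -0.062 5 0.036 | 1 -0.058 8 0.032 | 1 -0.054 12 0.029 | 1 -0.05 12 0.027 | 1 0.054 11 0.026 | 1 0.058 9 0.027 | 1 0.062 10 0.029 | 1 0.066 16 0.042 | 1 0.07 7 0.037 | 1 0.074 2 0.009 | 1 0.078 6 0.017 | 1 0.082 3 -0.001 | 1 0.086 11 -0.001 | 1 0.09 11 -0.002 | 1 0.094 11 -0.0 | 1 0.098 11 -0.0 | 
-1 -0.098 12 -0.001 | -1 -0.094 7 -0.0 | -1 -0.09 11 -0.001 | -1 -0.086 8 -0.001 | -1 -0.082 10 -0.0 | -1 -0.078 19 0.008 | -1 -0.074 5 0.008 | -1 -0.07 26 0.025 | -1 -0.066 9 0.044 | -1 -0.062 6 0.05 | -1 -0.058 11 0.033 | -1 -0.054 10 0.035 | -1 -0.05 11 0.033 | -1 0.054 7 0.037 | -1 0.058 8 0.034 | -1 0.062 13 0.032 | -1 0.066 15 0.045 | -1 0.07 1 0.049 | -1 0.074 1 0.017 | -1 0.078 8 0.021 | -1 0.082 3 -0.0 | -1 0.086 9 0.0 | -1 0.09 9 0.002 | -1 0.094 9 0.0 | -1 0.098 8 0.0 | [ WARN:0@6.694] global loadsave.cpp:1063 imwrite_ Unsupported depth image for selected encoder is fallbacked to CV_8U.
```

View pics/Atop.png

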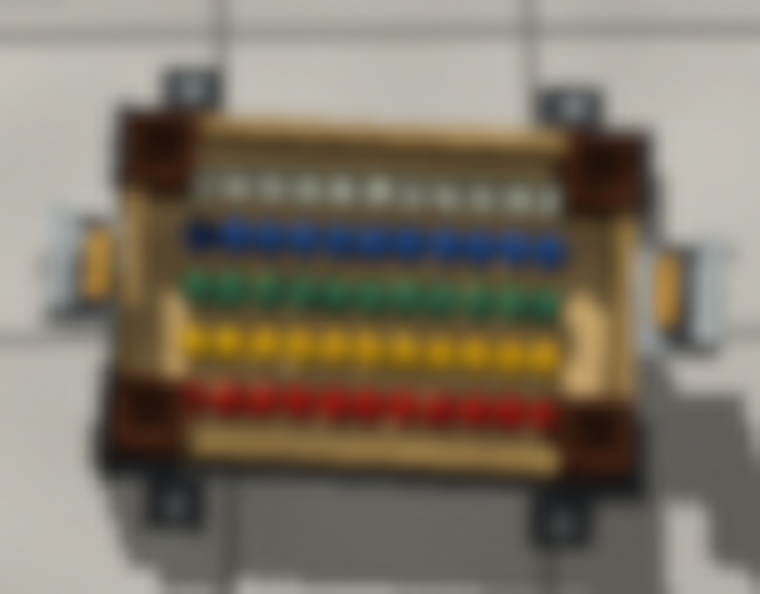

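View pics/Ascene.png

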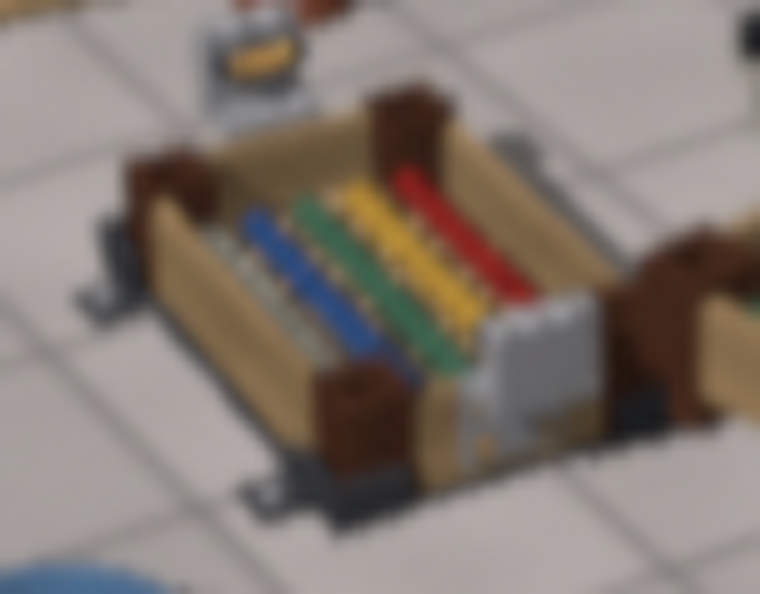

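```bash

cat > fit.py <<'E'
from h import *
from scipy.optimize import minimize
def score(im):
    im=im.astype(float);R,G,B=im[...,0],im[...,1],im[...,2]
    return np.clip((115-R)/50,0,1)*np.clip((R-B-8)/20,0,1)*np.clip((1.0*R-1.3*G)/12,0,1)
def render(p,x,y,yaw,z0,z1,w,box,S=6):
    a=np.radians(yaw);c,s=np.cos(a),np.sin(a);u0,v0,u1,v1=box
    im=np.zeros(((v1-v0)*S,(u1-u0)*S),np.uint8)
    for sx in(1,-1):
        for sy in(1,-1):
            P=[]
            for dx in(70-w,70):
                for dy in(105-w,105):
                    for z in(z0,z1):
                        X,Y=sx*dx/1e3,sy*dy/1e3
                        P.append(proj(p,[x+c*X-s*Y,y+s*X+c*Y,z]))
            P=(np.array(P)-[u0,v0]+.5)*S
            h=cv2.convexHull(P.astype(np.float32))[:,0]
            cv2.fillPoly(im,[np.round(h*16).astype(np.int32)],255,shift=4)
    f=cv2.GaussianBlur(im.astype(float)/255,(0,0),S*.6)
    return cv2.resize(f,(u1-u0,v1-v0),interpolation=cv2.INTER_AREA)
def fit(p,x0,z0,z1,box,w=32,chans=None):
    u0,v0,u1,v1=box;t=score(p['img'][v0:v1,u0:u1]) 
    def cost(q):
        r=render(p,q[0]/1e3,q[1]/1e3,q[2],z0,z1,q[3],box)
        g=(r*t).sum()/(r*r).sum(); return ((t-g*r)**2).sum()/(t**2).sum()
    best=None
    for d in((0,0),(3,2),(-2,-3)):
        q=[x0[0]*1e3+d[0],x0[1]*1e3+d[1],x0[2],w]
        r=minimize(cost,q,method='Nelder-Mead',options=dict(xatol=.02,fatol=1e-6,initial_simplex=np.array([q]+[np.array(q)+np.eye(4)[i]*[3,3,2,4][i] for i in range(4)])))
        print(r.x.round(2),round(r.fun,4))
        if best is None or r.fun<best.fun: best=r
    r=render(p,best.x[0]/1e3,best.x[1]/1e3,best.x[2],z0,z1,best.x[3],box)
    return best.x,np.vstack([t,r])
E
python3 - <<'E'
from fit import *
p=dict(np.load('topA.npz'));p0=dict(np.load('top1.npz'))
x,v=fit(p,(.5127,-.1545,-3.4),.03,.054,(270,196,336,250));cv2.imwrite('pics/f1.png',cv2.resize(v*255,None,fx=5,fy=5))
x,v=fit(p0,(.4987,.2347,11.7),.0,.066,(172,194,242,258));cv2.imwrite('pics/f2.png',cv2.resize(v*255,None,fx=5,fy=4.5))
ps=dict(np.load('sceneA.npz'))
x,v=fit(ps,(.5127,-.1545,-3.4),.03,.054,(208,155,270,222));cv2.imwrite('pics/f3.png',cv2.resize(v*255,None,fx=4,fy=4))
ps=dict(np.load('scene1.npz'))
x,v=fit(ps,(.4987,.2347,11.7),.0,.066,(268,205,352,265));cv2.imwrite('pics/f4.png',cv2.resize(v*255,None,fx=4,fy=4))
E
```

```text
[ 514.16 -153.28   -3.43   27.95] 0.1229
[ 514.37 -153.02   -3.65   28.26] 0.1238
[ 514.58 -153.     -3.63   28.19] 0.1228
[503.53 240.07  11.65  24.78] 0.5148
[503.91 240.    11.79  24.59] 0.5164
[503.64 240.03  11.71  24.85] 0.5152
[ 513.02 -153.56   -3.11   26.34] 0.3182
[ 513.43 -153.26   -3.32   26.03] 0.3194
[ 512.89 -154.35   -3.27   26.03] 0.3154
[492.25 224.62  11.6   24.81] 0.5166
[491.54 223.72  12.02  24.52] 0.5174
[491.77 223.91  11.75  24.36] 0.5153[ WARN:0@2.680] global loadsave.cpp:1063 imwrite_ Unsupported depth image for selected encoder is fallbacked to CV_8U.
```

View pics/f1.png

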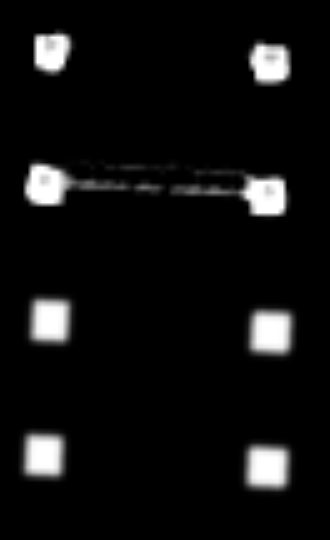

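View pics/f2.png

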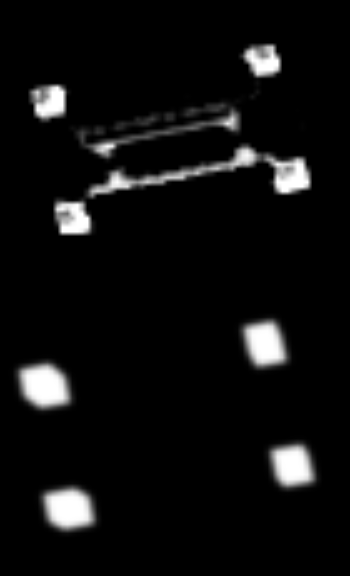

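View pics/f3.png

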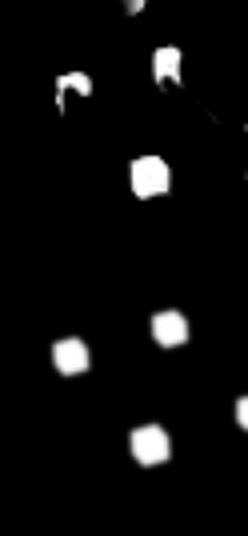

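```bash

python3 - <<'E'
from fit import *
p=dict(np.load('topA.npz'));p0=dict(np.load('top1.npz'))
for z in(.02,.045): print(z);fit(p,(.5127,-.1545,-3.4),z,.054,(270,196,336,250))
for z in(.05,.06): print('t',z);x,v=fit(p0,(.4987,.2347,11.7),z,.066,(172,194,242,258))
E
```

```text
0.02
[ 515.04 -153.51   -3.55   27.26] 0.1385
[ 514.87 -153.55   -3.48   27.52] 0.1364
[ 515.16 -153.73   -3.62   27.48] 0.1361
0.045
[ 513.19 -152.92   -3.6    29.16] 0.1111
[ 513.09 -152.76   -3.64   29.14] 0.1111
[ 512.65 -152.77   -3.56   28.82] 0.1119
t 0.05
[499.51 236.27  11.83  28.28] 0.4631
[500.09 236.54  12.02  28.11] 0.4661
[499.38 236.18  11.79  28.42] 0.4626
t 0.06
[498.7  235.13  11.67  29.1 ] 0.4501
[498.85 234.97  11.84  29.04] 0.4497
[498.65 235.18  11.65  29.01] 0.4495
```

```bash

python3 - <<'E'
from h import *
go([.513,-.153,.245],-93.5)
E
```

```text
t 7.25 tcp [0.4989 0.2351 0.247 ] rpy [ 1.800e+02 -1.000e-02 -7.838e+01] F [ 0.15 -0.05 -7.71] M [ 0.06 -0.   -0.02] open 0.014 q [ 45.6   8.2 -13.2   0.  -68.6 -34. ]
shift [0.383  0.0643 0.0021] turn [-0.000e+00 -1.000e-02  1.512e+01]
```

Request:
jog_arm(targets="0.02 0.003 0 0 0 1 -1; 0.06 0.01 0 0 0 3 -1; 0.115 0.019 0 0 0 5 -1; 0.175 0.029 0 0 0 8 -1; 0.235 0.039 0 0 0 10 -1; 0.295 0.049 0 0 0 12.5 -1; 0.345 0.058 0 0 0 14.5 -1; 0.383 0.0643 0.002 0 0 15.1 -1")

```text
clock: 8.25
tool_pos: [0.5123, -0.1557, 0.2455]
orientation: [-180.0, -0.0, -93.6]
force: [0.4, 0.8, -7.1]
opening: 0.0139
```

Request:
jog_arm(targets="0 0 0 0 0 0 -1; 0 0 0 0 0 0 -1; 0 0 0 0 0 0 -1; 0 0 0 0 0 0 -1; 0 0 0 0 0 0 -1; 0 0 0 0 0 0 -1; 0 0 0 0 0 0 -1; 0 0 0 0 0 0 -1")

```text
clock: 9.25
tool_pos: [0.5123, -0.1557, 0.2454]
orientation: [-180.0, -0.0, -93.6]
force: [0.3, -0.3, -7.3]
opening: 0.0136
```

```bash

python3 - <<'E'
from fit import *
go([.513,-.153,.155],-93.5)
for n,box in(('top',(262,186,340,262)),('scene',(190,110,300,200))):
    p=snapshot(n);save('h'+n,cv2.resize(p['img'][130:270,180:350],None,fx=4,fy=4,interpolation=cv2.INTER_CUBIC))
    if n=='top': np.savez('hov.npz',**p)
E
```

```text
t 9.25 tcp [ 0.5123 -0.1557  0.2454] rpy [-1.7996e+02 -3.0000e-02 -9.3620e+01] F [ 0.32 -0.34 -7.35] M [ 0.08 -0.04  0.01] open 0.0136 q [  4.1   6.6 -15.3   0.  -68.1  -7.7]
shift [-0.0028 -0.0004  0.0904] turn [-0.04 -0.03 -0.12]
```

View pics/htop.png

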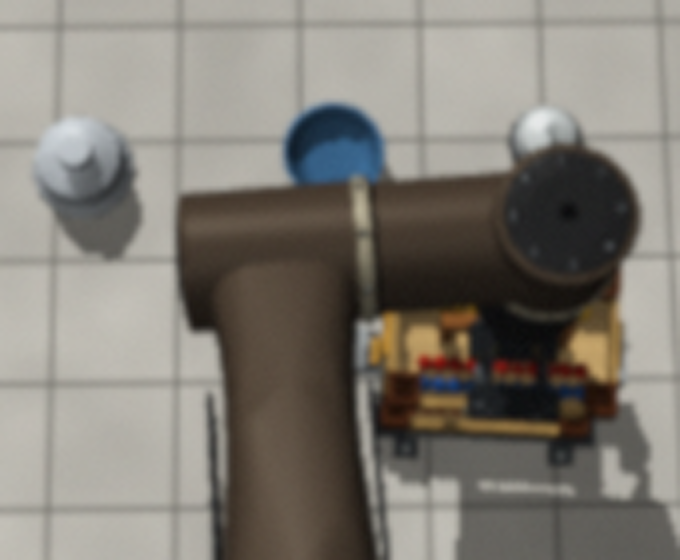

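View pics/hscene.png

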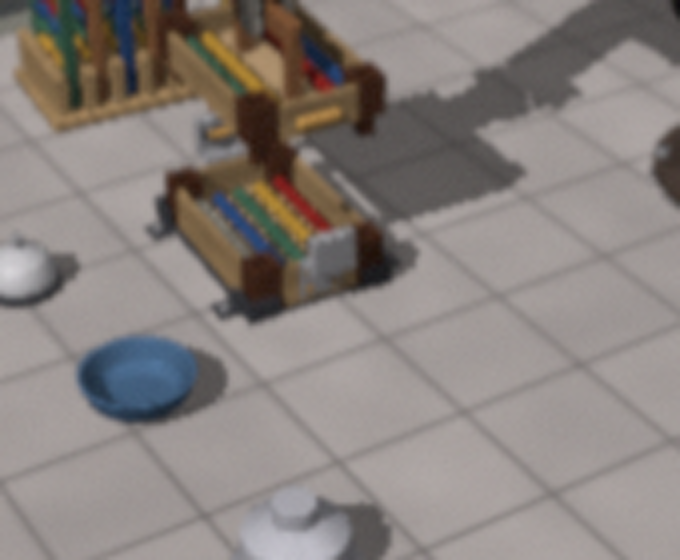

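Request:
jog_arm(targets="-0.0028 -0.0004 0.01 0 0 0 -1; -0.0028 -0.0004 0.03 0 0 0 -1; -0.0028 -0.0004 0.05 0 0 0 -1; -0.0028 -0.0004 0.07 0 0 0 -1; -0.0028 -0.0004 0.085 0 0 0 -1; -0.0028 -0.0004 0.095 0 0 0 -1; -0.0028 -0.0004 0.1 0 0 0 -1; -0.0028 -0.0004 0.1 0 0 0 -1")

```text
clock: 10.35
tool_pos: [0.5131, -0.153, 0.1454]
orientation: [-180.0, -0.0, -93.6]
force: [0.0, -0.9, -7.5]
opening: 0.0139
```

```bash

python3 - <<'E'
from fit import *
go([.513,-.153,.137],-93.5)
for n in('top','scene'):
    p=snapshot(n);np.savez('pre_'+n,**p);save('g'+n,cv2.resize(p['img'][140:225,190:310] if n=='scene' else p['img'][180:260,250:350],None,fx=6,fy=6,interpolation=cv2.INTER_CUBIC))
E
```

```text
t 10.35 tcp [ 0.5131 -0.153   0.1454] rpy [-1.7996e+02 -3.0000e-02 -9.3630e+01] F [ 0.02 -0.93 -7.46] M [ 0.11 -0.06 -0.03] open 0.0139 q [  4.4  11.4 -23.5   0.  -55.1  -8.1]
shift [-0.      0.0001  0.0084] turn [-0.04 -0.03 -0.13]
```

View pics/gscene.png

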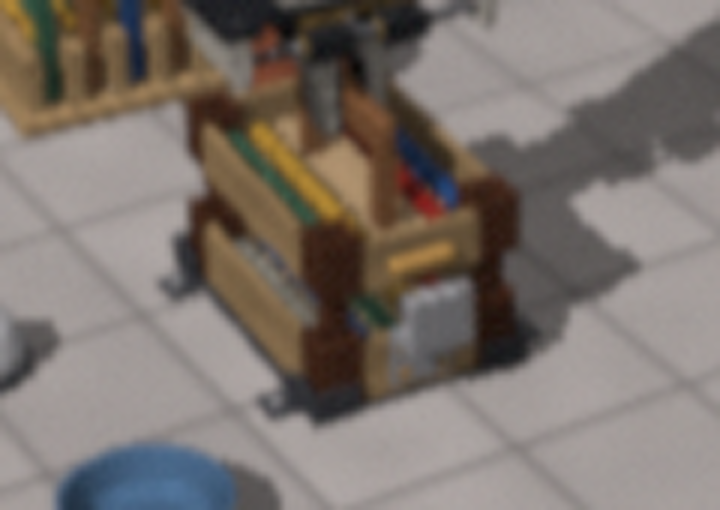

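View pics/gtop.png

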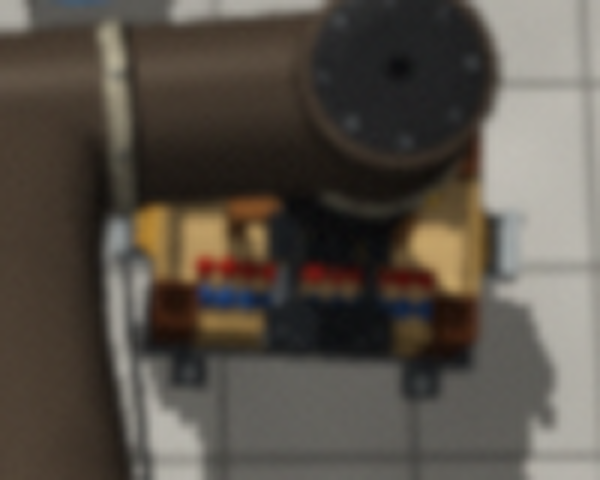

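Request:
jog_arm(targets="0 0 0.003 0 0 0 -1; 0 0 0.006 0 0 0 -1; 0 0 0.008 0 0 0 -1; 0 0 0.009 0 0 0 -1; 0 0 0.0095 0 0 0 -1; 0 0 0.01 0 0 0 -1; 0 0 0.0105 0 0 0 -1; 0 0 0.011 0 0 0 -1")

```text
clock: 11.45
tool_pos: [0.5137, -0.1535, 0.1356]
orientation: [-179.9, -0.1, -93.6]
force: [-1.4, -3.7, 2.2]
opening: 0.0137
```

```bash

python3 - <<'E'
from fit import *
go([.513,-.153,.134],-93.5)
E
```

```text
t 11.45 tcp [ 0.5137 -0.1535  0.1356] rpy [-1.7986e+02 -7.0000e-02 -9.3610e+01] F [-1.41 -3.66  2.21] M [-1.02  0.88 -0.02] open 0.0137 q [  4.4  12.  -24.2   0.1 -53.7  -8.1]
shift [-0.0005  0.0007  0.0016] turn [-0.14 -0.07 -0.11]
```

```bash

python3 - <<'E'
from fit import *
p=dict(np.load('topA.npz'));im=p['img'];R,G,B=im[...,0],im[...,1],im[...,2]
s=np.clip((R-B-60)/60,0,1)*(R>150)
out=[]
for (u0,u1,v0,v1) in((270,276,210,226),(327,334,210,228)):
    w=s[v0:v1,u0:u1];vv,uu=np.mgrid[v0:v1,u0:u1];c=((uu*w).sum()/w.sum(),(vv*w).sum()/w.sum())
    X=atz(p,c,.075);out.append(X);print(w.sum(),c,X)
d=out[0]-out[1];print('yaw',-np.degrees(np.arctan2(d[0],d[1])),np.linalg.norm(d[:2]),(out[0]+out[1])/2)
# tabs: dark neutral
s=np.clip((80-R)/40,0,1)*(abs(R-B)<15)
for (u0,u1,v0,v1) in((279,289,196,203),(317,327,198,206),(277,287,238,247),(316,326,240,249)):
    w=s[v0:v1,u0:u1];vv,uu=np.mgrid[v0:v1,u0:u1];c=((uu*w).sum()/w.sum(),(vv*w).sum()/w.sum());print(w.sum(),atz(p,c,0.003)[:2].round(4))
E
```

```text
4.841666666666667 (np.float64(273.360298336202), np.float64(216.75387263339076)) [ 0.52413582 -0.03944707  0.075     ]
3.591666666666666 (np.float64(330.0), np.float64(220.02397525135345)) [ 0.50857673 -0.26630719  0.075     ]
yaw -3.923459272885621 0.22739305555605116 [ 0.51635628 -0.15287713  0.075     ]
0.5208333333333333 [ 0.6031 -0.0785]
0.8208333333333335 [ 0.5953 -0.2422]
37.0125 [ 0.4376 -0.0715]
40.333333333333336 [ 0.4275 -0.233 ]
```

Request:
jog_arm(targets="0 0 0.001 0 0 0 -1; 0.0012 0 0.0012 0 0 0 -1; 0.0012 0.0012 0.0012 0 0 0 -1; 0 0.0012 0.0012 0 0 0 -1; -0.0012 0.0012 0.0012 0 0 0 -1; -0.0012 0 0.0012 0 0 0 -1; -0.0012 0 0.0012 0 0 0 -1; -0.0012 0 0.0012 0 0 0 -1")

```text
clock: 12.45
tool_pos: [0.5139, -0.1532, 0.1354]
orientation: [-179.8, -0.1, -93.6]
force: [-3.5, -5.5, 8.5]
opening: 0.0137
```

```bash

python3 - <<'E'
from fit import *
go([.513,-.153,.134],-93.5)
E
```

```text
t 12.45 tcp [ 0.5139 -0.1532  0.1354] rpy [-1.7983e+02 -1.5000e-01 -9.3590e+01] F [-3.5  -5.5   8.54] M [-1.58  1.59  0.  ] open 0.0137 q [  4.5  12.  -24.3   0.2 -53.6  -8.2]
shift [-0.0001  0.0009  0.0014] turn [-0.17 -0.15 -0.09]
```

Request:
jog_arm(targets="0 0 -0.0004 0 0 0 -1; 0 0 -0.0004 0 0 0 -1; 0.0015 0 -0.0004 0 0 0 -1; 0.0015 0 -0.0004 0 0 0 -1; 0.0015 0.001 -0.0004 0 0 0 -1; 0.0015 0.001 -0.0004 0 0 0 -1; 0 0.001 -0.0004 0 0 0 -1; 0 0.001 -0.0004 0 0 0 -1")

```text
clock: 13.45
tool_pos: [0.5132, -0.1534, 0.1359]
orientation: [-179.8, -0.2, -93.6]
force: [1.5, -3.2, -2.6]
opening: 0.014
```

```bash

python3 - <<'E'
from fit import *
go([.513,-.153,.134],-93.5)
E
```

```text
t 13.45 tcp [ 0.5132 -0.1534  0.1359] rpy [-179.81   -0.19  -93.57] F [ 1.52 -3.21 -2.64] M [-0.78 -0.61 -0.06] open 0.014 q [  4.5  11.9 -24.4   0.3 -53.6  -8.2]
shift [-0.0004  0.0002  0.0019] turn [-0.19 -0.19 -0.07]
```

Request:
jog_arm(targets="0 0 0 -0.2 -0.2 0 -1; 0.0007 0 0.0002 -0.2 -0.2 0 -1; 0.0014 0 0.0002 -0.2 -0.2 0 -1; 0.0021 0 0.0002 -0.2 -0.2 0 -1; 0.0028 0 0.0002 -0.2 -0.2 0 -1; 0.0035 0 0.0002 -0.2 -0.2 0 -1; 0.0035 0 0.0002 -0.2 -0.2 0 -1; 0.0035 0 0.0002 -0.2 -0.2 0 -1")

```text
clock: 14.45
tool_pos: [0.513, -0.1569, 0.1357]
orientation: [180.0, 0.0, -93.6]
force: [0.4, 5.0, 0.7]
opening: 0.0136
```

```bash

python3 - <<'E'
from fit import *
go([.513,-.153,.134],-93.5)
E
```

```text
t 14.45 tcp [ 0.513  -0.1569  0.1357] rpy [ 1.800e+02  2.000e-02 -9.358e+01] F [0.44 4.97 0.73] M [ 2.32 -0.31 -0.02] open 0.0136 q [  3.9  12.1 -24.   -0.  -53.9  -7.5]
shift [-0.0039  0.0003  0.0017] turn [ 0.    0.02 -0.08]
```

Request:
jog_arm(targets="0 -0.0015 0.0003 0 0 0 -1; -0.001 -0.0015 0.0003 0 0 0 -1; -0.002 -0.0014 0.0003 0 0 0 -1; -0.003 -0.0013 0.0003 0 0 0 -1; -0.004 -0.0013 0.0003 0 0 0 -1; -0.005 -0.0012 0.0003 0 0 0 -1; -0.006 -0.0012 0.0003 0 0 0 -1; -0.007 -0.0011 0.0003 0 0 0 -1")

```text
clock: 15.45
tool_pos: [0.5145, -0.1512, 0.1355]
orientation: [180.0, -0.1, -93.5]
force: [-0.7, -9.8, -1.9]
opening: 0.0141
```

```bash

python3 - <<'E'
from fit import *
go([.513,-.153,.134],-93.5)
E
```

```text
t 15.45 tcp [ 0.5145 -0.1512  0.1355] rpy [ 1.7997e+02 -1.0000e-01 -9.3540e+01] F [-0.69 -9.79 -1.94] M [-3.71  0.01  0.02] open 0.0141 q [  4.7  12.1 -24.1   0.1 -53.8  -8.3]
shift [0.0019 0.0014 0.0015] turn [ 0.03 -0.1  -0.04]
```

Request:
jog_arm(targets="0 0 0 0 0.1 0 -1; 0.0005 0 0.0003 0 0.1 0 -1; 0.0008 0 0.0006 0 0.1 0 -1; 0.0008 0 0.001 0 0.1 0 -1; 0.0008 0 0.0014 0 0.1 0 -1; 0.0008 0 0.0014 0 0.1 0 -1; 0.0008 0 0.0014 0 0.1 0 -1; 0.0008 0 0.0014 0 0.1 0 -1")

```text
clock: 16.45
tool_pos: [0.5144, -0.1519, 0.1339]
orientation: [180.0, -0.2, -93.5]
force: [1.0, -2.6, -6.8]
opening: 0.0139
```

```bash

python3 - <<'E'
from fit import *
go([.513,-.153,.134],-93.5)
E
```

```text
t 16.45 tcp [ 0.5144 -0.1519  0.1339] rpy [179.96  -0.2  -93.54] F [ 1.03 -2.63 -6.81] M [-0.92 -0.46  0.  ] open 0.0139 q [  4.6  12.2 -24.2   0.2 -53.6  -8.3]
shift [ 0.0012  0.0014 -0.0001] turn [ 0.04 -0.2  -0.04]
```

Request:
jog_arm(targets="0.0003 0 0.0003 0 -0.1 0 -1; 0.0003 0 0.0008 0 -0.2 0 -1; 0.0003 0 0.0013 0 -0.2 0 -1; 0.0003 0 0.0018 0 -0.2 0 -1; 0.0003 0 0.0023 0 -0.2 0 -1; 0.0003 0 0.0026 0 -0.2 0 -1; 0.0003 0 0.003 0 -0.2 0 -1; 0.0003 0 0.003 0 -0.2 0 -1")

```text
clock: 17.45
tool_pos: [0.5145, -0.1524, 0.1311]
orientation: [180.0, -0.0, -93.5]
force: [-0.1, -3.5, -3.9]
opening: 0.0139
```

```bash

python3 - <<'E'
from fit import *
go([.513,-.153,.134],-93.5)
p=snapshot('scene');save('j1',cv2.resize(p['img'][140:225,190:310],None,fx=6,fy=6,interpolation=cv2.INTER_CUBIC))
E
```

```text
t 17.45 tcp [ 0.5145 -0.1524  0.1311] rpy [ 1.7997e+02 -1.0000e-02 -9.3540e+01] F [-0.15 -3.53 -3.91] M [-1.11 -0.11  0.11] open 0.0139 q [  4.4  12.4 -24.3   0.  -53.3  -8. ]
shift [ 0.0007  0.0014 -0.0029] turn [ 0.03 -0.01 -0.04]
```

View pics/j1.png

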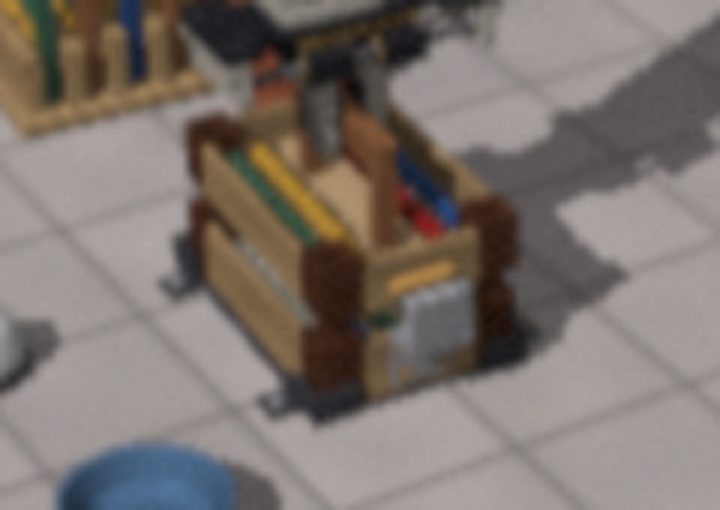

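Request:
jog_arm(targets="0.0004 0 0.001 0 0 0 -1; 0.0004 0 0.002 0 0 0 -1; 0.0004 0 0.003 0 0 0 -1; 0.0004 0 0.004 0 0 0 -1; 0.0004 0 0.005 0 0 0 -1; 0.0004 0 0.006 0 0 0 -1; 0.0004 0 0.006 0 0 0 -1; 0.0004 0 0.006 0 0 0 -1")

```text
clock: 18.5
tool_pos: [0.5146, -0.1528, 0.1251]
orientation: [180.0, -0.0, -93.5]
force: [0.2, -3.2, 2.1]
opening: 0.0139
```

```bash

python3 - <<'E'
from fit import *
go([.5145,-.1525,.119],-93.5)
E
```

```text
t 18.5 tcp [ 0.5146 -0.1528  0.1251] rpy [ 1.7999e+02 -1.0000e-02 -9.3530e+01] F [ 0.19 -3.2   2.1 ] M [-1.34  0.3   0.03] open 0.0139 q [  4.4  12.8 -24.7   0.  -52.5  -8. ]
shift [-0.0003  0.0001  0.0061] turn [ 0.01 -0.01 -0.03]
```

Request:
jog_arm(targets="0.0003 0 0.001 0 0 0 -1; 0.0003 0 0.002 0 0 0 -1; 0.0003 0 0.003 0 0 0 -1; 0.0003 0 0.004 0 0 0 -1; 0.0003 0 0.005 0 0 0 -1; 0.0003 0 0.006 0 0 0 -1; 0.0003 0 0.007 0 0 0 -1; 0.0003 0 0.007 0 0 0 -1")

```text
clock: 19.5
tool_pos: [0.5143, -0.1529, 0.1174]
orientation: [179.9, 0.0, -93.5]
force: [2.8, -2.7, -14.2]
opening: 0.0137
```

```bash

python3 - <<'E'
from fit import *
go([.5145,-.1525,.112],-93.5)
E
```

```text
t 19.5 tcp [ 0.5143 -0.1529  0.1174] rpy [ 1.7994e+02  1.0000e-02 -9.3550e+01] F [  2.85  -2.67 -14.17] M [-1.01 -1.37  0.07] open 0.0137 q [  4.4  13.3 -25.2  -0.  -51.5  -7.9]
shift [-0.0004 -0.0002  0.0054] turn [ 0.06  0.01 -0.05]
```

Request:
jog_arm(targets="0.0002 0 0.0008 0 0 0 -1; 0.0002 0 0.0016 0 0 0 -1; 0.0002 0 0.0024 0 0 0 -1; 0.0002 0 0.0032 0 0 0 -1; 0.0002 0 0.004 0 0 0 -1; 0.0002 0 0.0046 0 0 0 -1; 0.0002 0 0.0051 0 0 0 -1; 0.0002 0 0.0051 0 0 0 -1")

```text
clock: 20.5
tool_pos: [0.5143, -0.1532, 0.1127]
orientation: [180.0, -0.0, -93.5]
force: [2.0, -0.1, -9.7]
opening: 0.0137
```

```bash

python3 - <<'E'
from fit import *
go([.5145,-.1525,.112],-93.5)
E
```

```text
t 20.5 tcp [ 0.5143 -0.1532  0.1127] rpy [179.96  -0.   -93.55] F [ 1.99 -0.14 -9.68] M [-0.65 -0.92  0.07] open 0.0137 q [  4.4  13.6 -25.5  -0.  -50.9  -7.9]
shift [-0.0007 -0.0001  0.0007] turn [ 0.04 -0.   -0.05]
```

Nearly seated; ease down until it bears on the posts.

Request:
jog_arm(targets="0 0 0.0004 0 0 0 -1; 0 0 0.0008 0 0 0 -1; 0 0 0.0012 0 0 0 -1; 0 0 0.0015 0 0 0 -1; 0 0 0.0015 0 0 0 -1; 0 0 0.0015 0 0 0 -1; 0 0 0.0015 0 0 0 -1; 0 0 0.0015 0 0 0 -1")

```text
clock: 21.5
tool_pos: [0.5145, -0.1534, 0.1117]
orientation: [180.0, -0.0, -93.5]
force: [-2.7, -2.9, 5.1]
opening: 0.0138
```

```bash

python3 - <<'E'
from fit import *
go([.5145,-.1525,.112],-93.5)
p=snapshot('scene');save('j2',cv2.resize(p['img'][140:225,190:310],None,fx=6,fy=6,interpolation=cv2.INTER_CUBIC))
E
```

```text
t 21.5 tcp [ 0.5145 -0.1534  0.1117] rpy [ 1.7999e+02 -2.0000e-02 -9.3530e+01] F [-2.69 -2.94  5.1 ] M [-0.96  0.68  0.05] open 0.0138 q [  4.3  13.7 -25.6   0.  -50.7  -7.9]
shift [-0.0009  0.0001 -0.0003] turn [ 0.01 -0.02 -0.03]
```

View pics/j2.png

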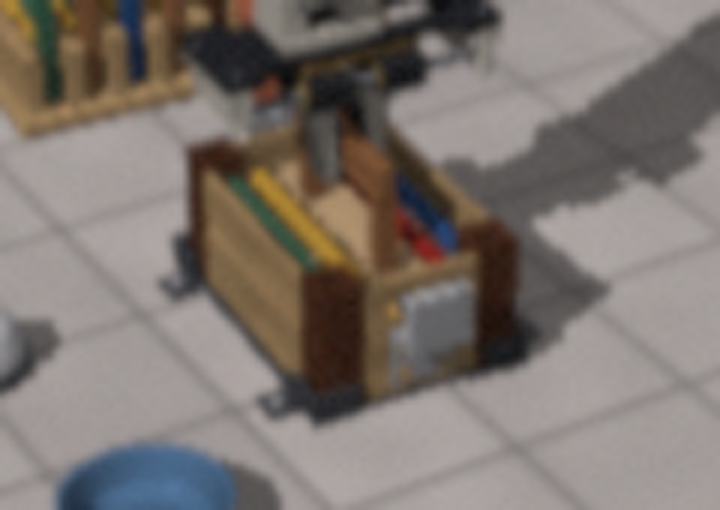

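Request:
jog_arm(targets="0 0 0.0006 0 0 0 -1; 0 0 0.0006 0 0 0 -1; 0 0 0.0001 0 0 0 -1; 0 0 0 0 0 0 -1; 0 0 0 0 0 0 -0.5; 0 0 0 0 0 0 0.2; 0 0 0 0 0 0 1; 0 0 0 0 0 0 1")

```text
clock: 22.55
tool_pos: [0.5146, -0.1532, 0.1116]
orientation: [180.0, -0.0, -93.5]
force: [-0.1, 1.0, -0.4]
opening: 0.0464
```

Request:
jog_arm(targets="0 0 0 0 0 0 1; 0 0 0 0 0 0 1; 0 0 0 0 0 0 1; 0 0 0 0 0 0 1; 0 0 0 0 0 0 1; 0 0 0 0 0 0 1; 0 0 -0.005 0 0 0 1; 0 0 -0.01 0 0 0 1")

```text
clock: 23.55
tool_pos: [0.5147, -0.1533, 0.122]
orientation: [180.0, -0.0, -93.5]
force: [-0.3, 0.3, -0.5]
opening: 0.0876
```

```bash

python3 - <<'E'
from fit import *
go([.5145,-.1525,.25],-93.5)
p=snapshot('scene');save('j3',cv2.resize(p['img'][140:225,190:310],None,fx=6,fy=6,interpolation=cv2.INTER_CUBIC))
E
```

```text
t 23.55 tcp [ 0.5147 -0.1533  0.122 ] rpy [ 1.800e+02 -2.000e-02 -9.353e+01] F [-0.3   0.29 -0.45] M [ 0.06 -0.13 -0.01] open 0.0876 q [  4.4  13.  -24.9   0.  -52.1  -7.9]
shift [-0.0007  0.0002 -0.128 ] turn [ 0.   -0.02 -0.03]
```

View pics/j3.png

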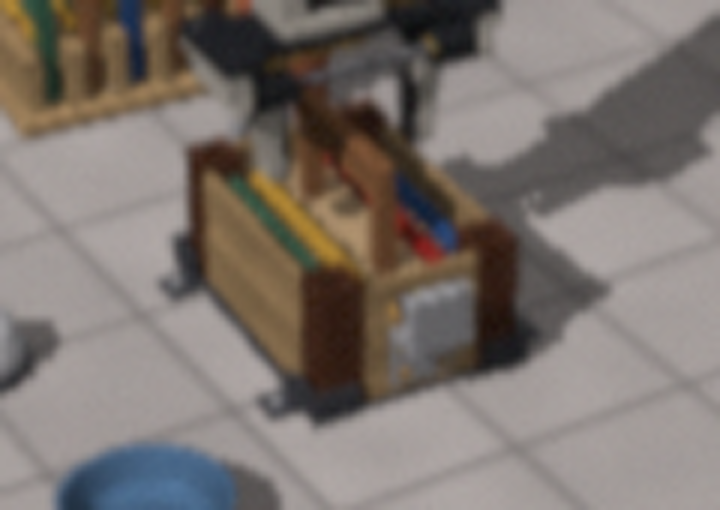

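Request:
jog_arm(targets="0 0 -0.02 0 0 0 1; 0 0 -0.05 0 0 0 1; 0 0 -0.09 0 0 0 1; 0 0 -0.13 0 0 0 1; -0.05 0 -0.15 0 0 0 1; -0.1 0 -0.15 0 0 0 1; -0.15 0 -0.15 0 0 0 1; -0.2 0 -0.15 0 0 0 1")

```text
clock: 24.6
tool_pos: [0.5271, 0.048, 0.2733]
orientation: [-179.9, 0.0, -93.5]
force: [0.4, -0.2, 0.2]
opening: 0.0875
```

Request:
jog_arm(targets="-0.05 0 0 0 0 0 1; -0.1 0 0 0 0 0 1; -0.15 0 0 0 0 0 1; -0.2 0 0 0 0 0 1; -0.25 0 0 0 0 0 1; -0.27 0 0 0 0 0 1; -0.27 0 0 0 0 0 1; -0.27 0 0 0 0 0 1")

```text
clock: 25.6
tool_pos: [0.5437, 0.3166, 0.2735]
orientation: [-179.9, -0.0, -93.5]
force: [1.4, 0.4, -0.2]
opening: 0.0877
```

```bash

python3 - <<'E'
from fit import *
go([.5145,-.1525,.25],-93.5)
for n in('top','scene'):
    Z=[]
    for i in range(6): p=snapshot(n);Z.append(p['range_z'])
    Z=np.array(Z);p=dict(p);p['range_z']=np.where(Z.min(0)>0,np.median(Z,0),0)
    c=(302,221) if n=='top' else (250,185)
    u=p['img'][c[1]-38:c[1]+38,c[0]-48:c[0]+48];save('k'+n,cv2.resize(u,None,fx=7.5,fy=7.5,interpolation=cv2.INTER_CUBIC)); save('kk'+n,p['img'])
    if n=='top':
        C,ok=cloud(p);a=np.radians(-3.55);R=np.array([[np.cos(a),-np.sin(a)],[np.sin(a),np.cos(a)]]);L=(C[...,:2]-[.5145,-.153])@R
        for sx in(1,-1):
            for sy in(1,-1):
                m=ok&(abs(L[...,0]*sx-.055)<.012)&(abs(L[...,1]*sy-.09)<.012);print(sx,sy,m.sum(),np.percentile(C[m][:,2],[25,50,75]).round(4))
        m=ok&(abs(L[...,0])<.006)&(abs(L[...,1])<.05);print('bar',np.median(C[m][:,2]))
        for y in(.05,-.05):
            m=ok&(abs(L[...,0])<.006)&(abs(L[...,1]-y)<.02);print('bar',np.median(C[m][:,2]))
        fit(p,(.5145,-.153,-3.5),.085,.096,(262,186,342,256))
E
```

```text
t 25.6 tcp [0.5437 0.3166 0.2735] rpy [-179.89   -0.    -93.54] F [ 1.42  0.35 -0.19] M [ 0.07 -0.01 -0.02] open 0.0877 q [ 48.   14.8  -1.4   0.1 -73.7 -51.6]
shift [4.70e-01 2.00e-04 2.35e-02] turn [-0.11 -0.   -0.04]
1 1 35 [0.0663 0.0709 0.0934]
1 -1 38 [0.0684 0.0894 0.0924]
-1 1 35 [0.0666 0.0688 0.0918]
-1 -1 36 [0.067  0.0917 0.093 ]
bar 0.13924647147178837
bar 0.13898129258248035
bar 0.14018373664364941
[ 511.84 -151.54   -3.72   27.96] 0.2606
[ 511.34 -151.57   -3.63   28.32] 0.2591
[ 511.28 -152.03   -3.84   28.31] 0.262
```

View pics/ktop.png

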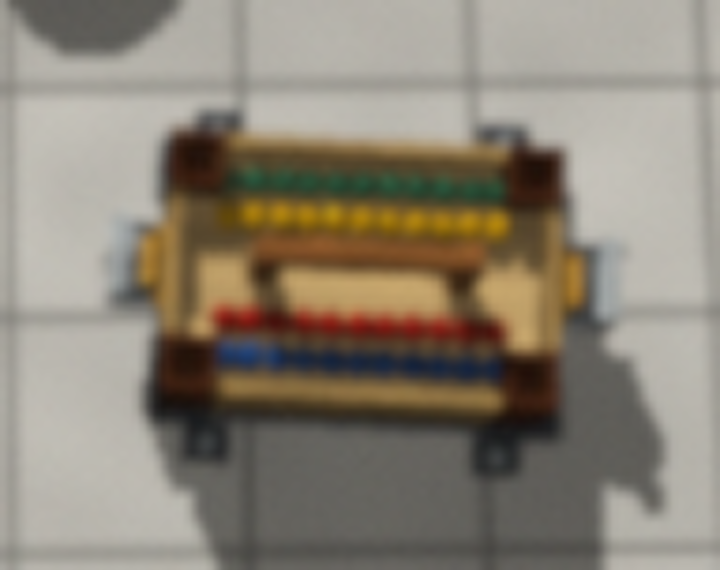

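View pics/kscene.png

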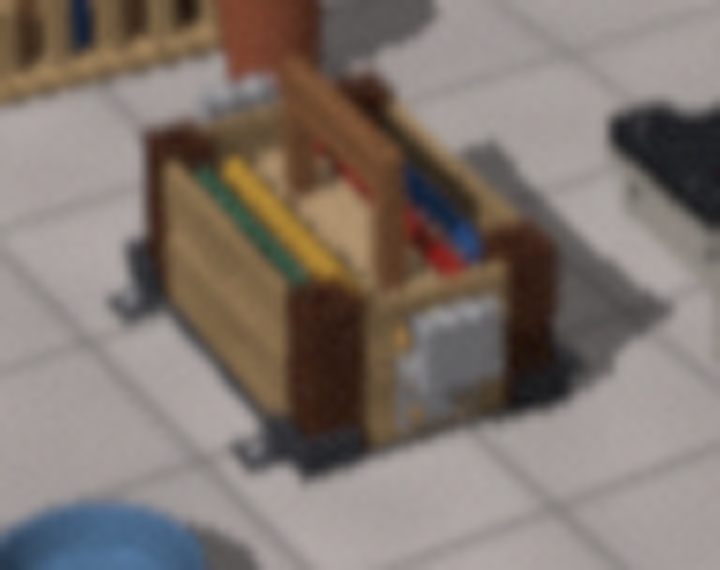

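View pics/kktop.png

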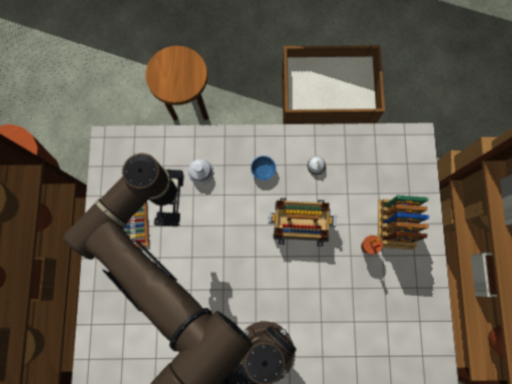

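```bash
python3 -c "
from plant import job
print(job.close_job())"
```

```text
the job is handed in; nothing more can be done
None
```

The tray is stacked on the base tray and released, and I handed the job in at about 26 s of the 72 s allowed; the hand-in gave no verdict.

**What I did:** I gripped the tray by its bar, carried it over the holder and felt for the sockets. The first light sweeps over the post tops found nothing; the feet then dropped in at about x 0.5145, y -0.152. I eased it down past both catches until it bore on the posts, pressed lightly, let go and moved the arm clear. The highest force I read between moves was about 16 N.

**What the last checks showed:**
- **Height:** the tool was at 0.1117 m when the tray bottomed, against 0.112 m expected for fully home.
- **Catches:** the pull-down past the bead and the pictures say both rollers are over it. I have no direct reading of their position.
- **Level and flush:** both pictures show the trays closed together with no gap. All four post tops read about 0.092–0.093 m against about 0.096 m expected, and the bar about 0.139–0.140 m against 0.144 m. The camera also read about 2.5–3 mm low on the parts whose heights I knew. That bias explains the post tops, but leaves the bar 1–2 mm low. The bar's two ends read 1.2 mm apart, which is within the noise of the depth readings.
- **Position:** my picture fit of the seated tray came out about 3 mm from where the tool released it. I took that as calibration error rather than a shift.
- **Other wares:** the dish, bell, lamp base and pot look unmoved in the last top view. The arm hides part of the abacus and probably the spinning top, so I did not see those clearly at the end; I also measured no ware's position there.

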